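# Reset the stay of the hearth screen

## Robot

A 6-joint arm with a two-finger parallel gripper is mounted at the origin on a cart in front of the work surface, level with it; the furniture and walls round the work are solid. World frame = base frame: x ahead of the robot, y to its left, z up, the work surface at z = 0. Lengths are in m, angles in rad, forces in N, time in s.
With the tool pointing down it reaches from about 0.35 to 0.975 m from the base axis. Payload 4.9 kg.
Tool frame: the origin (TCP) lies at the very end of the fingers, on their centre line; the grasp point (between the pads) lies 19 mm behind it (ctrl.grasp_offset is the distance from the TCP to the grasp point, in m); z points along the fingers, y is the line along which they close (so a half turn about z gives the same grasp; the last joint's range is limited). The gripper opens to 85 mm and grips with 20 to 120 N. Pads are 22 mm wide; open, the fingers measure 114 mm over their backs; the gripper's body (76 mm by 85 mm) begins 54 mm behind the grasp point. The pads swing forward as they close: fully open they stand 13 mm farther back than shut.
Start: joints at [-1.377, 0.053, 1.613, -0, 1.476, -0.119], TCP at [0.192, -0.595, 0.231] pointing down, gripper open.
Joint ranges: [-3.01, 3.01], [-1.01, 2.22], [0.06, 2.58], [-1.02, 4.17], [0.09, 2.62], [-3.14, 3.14]. Speed limits (rad/s): [2.57, 2.57, 3.14, 3.14, 3.14, 3.14].

## Interface

Orientations are given as a rotation vector (axis times angle).
In Python, from station import ctrl, optics gives the robot as it stands.
- The arm moves only by the shell command python3 -m handwheel 'ROWS' [OPENING] [FORCE]. ROWS is JSON, a list of rows, each an object of numbers: "tx", "ty", "tz": the shift along the tool's x, y, z in mm; "roll": the turn about the tool's z in rad. A call has 1 to 12 rows; each row shifts and turns the commanded pose from where the row before left it, along the tool's axes as they then stand; what a row does not reach is not made up. A row lasts 1/12 s, in which the tool goes at most 41.7 mm and 7.16 degrees, less where a joint would pass 70% of its speed; a pose out of reach is approached as far as the arm can. A call with a gripper value outside its range is refused whole. OPENING is the finger opening in mm, from 0 to 85.4, set as the call begins (- or left out, the last holds). The fingers move at their own pace and stop on an object; FORCE is the grip in N (left out, the last holds). Time passes only in rows, so rows that do not move let the fingers close. It gives the time, the measured TCP pose, the force, the opening and the grip force at its end, in the units of the state.
- ctrl.get_obs(): the state, without advancing time (a new reading comes with each control period).
- optics.get_image(name): name is "side" or "top"; returns (picture, depth): 420x560x3 uint8, red, green, blue; 420x560 float32, m along the optical axis (not along the pixel's ray), 0 where there is no reading.
- optics.camera_params(name): a dict with "mtx" (3x3 intrinsics, pixels), "k1" (the pictures are not rectified: a ray, as slopes to the right and down, at radius r is drawn at 1 + k1 r^2 times it, then the intrinsics apply), "extrinsics" (4x4, takes a point from camera to world coordinates). Camera axes: x right, y down, z forward; pixel columns grow to the right and rows downward; lengths in m; the calibration is good to about 2 mm. A picture is of the moment at which its call begins. camera_params takes no time and is no camera call.
- ctrl.finish_job(): hands the job in; it is judged then, once.
The state is a dict: "t": time; "q": joint angles; "dq": joint speeds; "effort": joint torques, N m; "tool_pos": TCP position; "tool_rot": TCP orientation; "contact_force": force on the tool from outside, world axes, zero at the start; "wrist_torque": the same for the moment, N m; "opening": finger opening in m; "grip_force": force on a finger pad.
Only numpy, scipy, OpenCV 4.12 (cv2) and the standard library are available. Lean on these libraries where they do the work, as an engineer would, in place of code of your own. Each camera call takes 0.05 s, during which the arm holds its last target. There are 200 camera calls.

## Task

The hinged wing of the small steel heat screen is held by a stay bar whose long slot hangs loosely on the brass pin. Lift the stay off the pin by its black knob, swing the wing wider with it, and drop the hole with the yellow ring over the pin until the bar lies fully down on the pin's shoulder. Feel for the pin gently, never forcing the bar against it, and leave the flux bottle, the tin and the loupe where they stand.

Things in the scene. Friction and masses are not known exactly. Their poses are not given: they have to be found in the camera images.
- screen: Fixed steel heat screen on the worktop, 100 mm high. Origin on the worktop under the middle of the brass pin's adjusting slot; z up. The slot runs along x. From the upright hinge of the wing (x 99.3, y -67.4 mm) the fixed leaf runs straight past the pin; the wing and the bar lie on its +y side. The bar's knob end points about to -x (as found some 11 degrees towards -y).
- pin_middle (a point): Middle setting of the upright brass pin, at shoulder height (112 mm above the worktop). The pin's foot is clamped anywhere in its slot: the true pin axis is up to 8 mm from here along the screen's x, either way, on y 0. Not measured: find it by feel. A seated bar lies on the shoulder, a 17 mm collar; the pin is rigid.
- hinge (a point): Point on the upright hinge axis of the wing, at 112 mm height (the level of the seated bar's underside), 120 mm from point pin_middle. The pin above its shoulder: plain, 8.2 mm thick, 11.5 mm high, flat tip.
- wing (a joint): Angle of the hinged wing, rad: 0 about as found (52 degrees between wing and fixed leaf), grows as the wing swings wider, away from the fixed leaf (clockwise from above); 0.72 with the ringed hole at the middle setting. The hinge has about 0.1 N m of friction and stays where it is left. The stay's pivot stands on the wing's top, 85 mm from the hinge axis.
- stay: Flat steel bar 25 mm wide, 5 mm thick, 0.13 to 0.21 kg. Origin at its pivot on the wing, on its underside; x along the bar to the knob, z up. It swings level about the pivot, and its knob end lifts and falls back by its weight (to 3 degrees below level beside the pin). Round holes 10.6 mm wide 128, 151 (yellow ring) and 174 mm from the pivot.
- slot (a point): Middle of the stay's slot (28 mm along the bar, 12.8 mm across), on the bar's underside, 95 mm from the pivot. As found, the pin stands in it, with play. Resting on the pin's tip instead of round it, the bar is 11.5 mm too high at the pin.
- knob (a point): Grip point on the axis of the stay's upright black knob: a plain cylinder 16 mm in diameter that stands 34 mm above the bar's top face; the point is 25 mm above the bar's top, 205 mm along the bar from the pivot
- ring_hole (a point): Centre of the wanted, yellow-ringed hole, the middle one of the three round holes, on the bar's underside, 151 mm from the pivot; 10.6 mm wide. Seated, it is 112 mm above the worktop.
- flux_bottle: White dropper bottle with red tip, 41 mm wide, 111 mm tall, standing on the worktop; origin under its middle. Bystander
- rouge_tin: Round red tin, 62 mm wide, 22 mm high; origin under its middle. Bystander
- loupe: Black eye loupe, 34 mm wide, 30 mm high; origin under its middle. Bystander

How it is judged:
By the outcome, as a careful person would: the job done as asked, in the order asked, and still so for the second after the job is handed in, with the robot touching nothing.
It also fails if it takes over 48 s, if anything falls off the work surface, if the arm or the gripper's body presses on something with over 40 N, if the wrist force passes 120 N, or if a joint passes its speed limit or range.

## Working session

There is one attempt and no reset: what is moved stays moved. The work goes in short steps, Python scripts to look and compute and a shell command to move; the robot and the scene stay as the last step left them, time stands still between calls to the robot, and variables do not carry over. Pictures are saved under pics/ and viewed, at most 10 in all, crops included, and the job is handed in when it is done.

```bash
mkdir -p pics
cat > h.py <<'E'
import numpy as np, cv2
from station import ctrl, optics
from scipy.spatial.transform import Rotation as R
def ray(name,u,v):
    c=optics.camera_params(name); K=np.array(c["mtx"]);k=c["k1"];T=np.array(c["extrinsics"])
    d=np.array([(u-K[0,2])/K[0,0],(v-K[1,2])/K[1,1]]); s=d.copy()
    for _ in range(20): s=d/(1+k*(s@s))
    return T,np.array([s[0],s[1],1])
def at_depth(name,u,v,z):
    T,r=ray(name,u,v); return T[:3,:3]@(r*z)+T[:3,3]
def at_h(name,u,v,h):
    T,r=ray(name,u,v); d=T[:3,:3]@r; return T[:3,3]+d*(h-T[2,3])/d[2]
def proj(name,p):
    c=optics.camera_params(name); K=np.array(c["mtx"]);k=c["k1"];T=np.array(c["extrinsics"])
    q=T[:3,:3].T@(np.array(p)-T[:3,3]); s=q[:2]/q[2]; s=s*(1+k*(s@s)); return K[:2,:2]@s+K[:2,2]
def snap(tag):
    for n in("top","side"):
        im,d=optics.get_image(n); cv2.imwrite(f"pics/{n}_{tag}.png",im[:,:,::-1]); np.save(f"pics/{n}_{tag}.npy",d)
E
python3 - <<'E'
from h import *
snap("0")
for n in("top","side"): print(n,optics.camera_params(n))
print(ctrl.get_obs())
a=[cv2.imread(f"pics/{n}_0.png") for n in("top","side")]
E
```

```text
top {'mtx': array([[454.26930199,   0.        , 276.71926596],
       [  0.        , 454.26930199, 208.13525113],
       [  0.        ,   0.        ,   1.        ]]), 'k1': -0.13156175578758322, 'extrinsics': array([[-0.02006168, -0.99726579,  0.0711229 ,  0.52116697],
       [-0.99970405,  0.01902993, -0.01515473, -0.12263746],
       [ 0.01375983, -0.07140588, -0.99735243,  0.97333648],
       [ 0.        ,  0.        ,  0.        ,  1.        ]])}
side {'mtx': array([[487.15148843,   0.        , 281.85567424],
       [  0.        , 487.15148843, 214.373569  ],
       [  0.        ,   0.        ,   1.        ]]), 'k1': -0.029957266913719464, 'extrinsics': array([[-0.98098275, -0.11733594,  0.1546128 ,  0.43849161],
       [-0.19312072,  0.51034447, -0.83800532,  0.5684058 ],
       [ 0.01942236, -0.8519277 , -0.52329912,  0.555132  ],
       [ 0.        ,  0.        ,  0.        ,  1.        ]])}
{'t': 0.1, 'q': array([-1.37699431e+00,  5.33120300e-02,  1.61415901e+00,  1.78364183e-06,
        1.47598456e+00, -1.19008021e-01]), 'dq': array([ 0.00111723, -0.0047426 , -0.00215065, -0.00055582, -0.00159461,
       -0.0030095 ]), 'effort': array([ 6.74830244e-04, -3.94902706e+01, -3.71362174e+01,  9.58976898e-08,
        3.91581387e-03,  9.20476026e-06]), 'tool_pos': array([ 0.19222089, -0.59411797,  0.23017143]), 'tool_rot': array([-3.10140633e+00, -4.89069724e-01,  1.06559384e-04]), 'contact_force': array([ 0.22633116,  0.84120176, -0.52855807]), 'wrist_torque': array([0.01016632, 0.01171158, 0.05622351]), 'grip_force': 0.0, 'opening': 0.08543700875152566}
```

View pics/top_0.png

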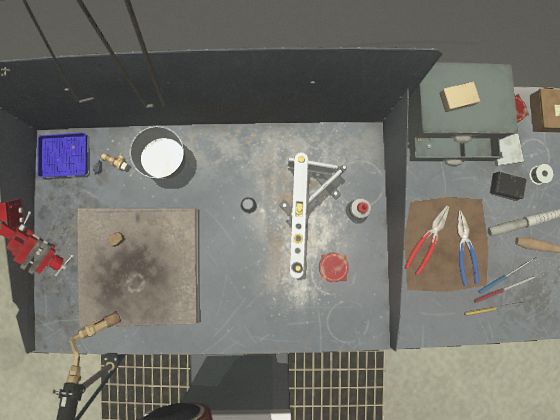

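View pics/side_0.png

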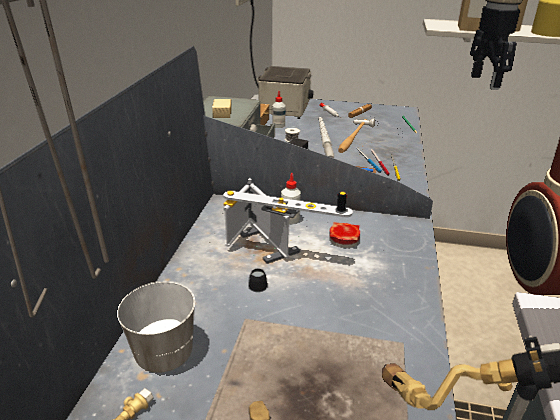

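The top view shows the bar running from its pivot at (301,159) to the knob at about (297,268). The loupe is at (248,205), the bottle at (360,208) and the tin at (334,267). I'll enlarge both views.

Run:
```python
from h import *
a=cv2.imread("pics/top_0.png")[140:290,230:380]; b=cv2.imread("pics/side_0.png")[165:285,205:365]
cv2.imwrite("pics/c0.png",np.hstack([cv2.resize(a,(400,400),interpolation=2)]))
cv2.imwrite("pics/ct.png",cv2.resize(cv2.imread("pics/top_0.png")[145:285,270:380],None,fx=4.2,fy=4.2,interpolation=2))
cv2.imwrite("pics/cs.png",cv2.resize(b,None,fx=5,fy=5,interpolation=2))
```

```text
(no output)
```

View pics/ct.png

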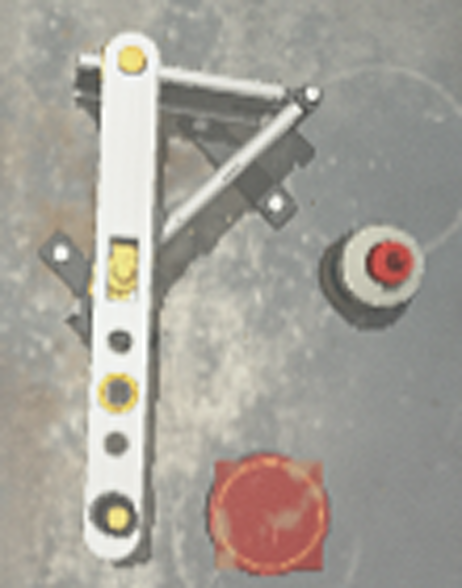

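View pics/cs.png

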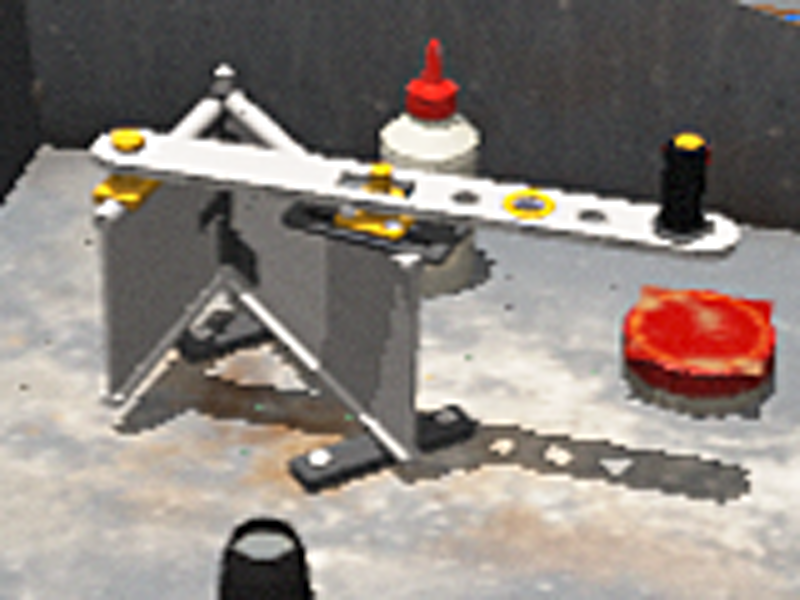

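The crops put the pivot at (301.4,159.3), the slot middle at (299.5,208.8), the ring hole at (298.1,238.3), the knob top at (298.1,268.1) and the hinge cap at (344.5,167.1), all in top-image pixels. The pin tip is in the slot at about (281,199) in the side image.

Run:
```python
from h import *
np.set_printoptions(precision=1,suppress=True)
D={n:np.load(f"pics/{n}_0.npy") for n in("top","side")}
T=dict(pivot=(301.4,159.3,119),hinge=(344.5,167.1,112),slot=(299.5,208.8,117),h1=(298.6,226.2,117),ring=(298.1,238.3,117),h3=(297.6,250.5,117),knobtop=(298.1,268.1,151),pintip=(299.5,206.5,123.5),leafend=(309,199,100),footA=(335.5,193.3,8),footB=(284.8,205.2,8),bottle=(363,207.5,111),tin=(334,267,22),loupe=(248.5,205,30))
for k,(u,v,h) in T.items():
    z=D["top"][int(round(v)),int(round(u))]
    print("T",k,at_h("top",u,v,h/1e3)*1e3, at_depth("top",u,v,z)*1e3)
S=dict(pivot=(230.4,193,119),hinge=(249.8,179.4,112),pintip=(281.2,198.6,123.5),ring=(310.8,205.8,117),h1=(298.2,204.6,117),h3=(323.8,208.2,117),knobtop=(343,192.4,151),bar_near_knob=(334,212,117),knobmid=(342,203,142))
for k,(u,v,h) in S.items():
    z=D["side"][int(round(v)),int(round(u))]
    print("S",k,at_h("side",u,v,h/1e3)*1e3, at_depth("side",u,v,z)*1e3)
o=ctrl.get_obs(); print(R.from_rotvec(o["tool_rot"]).as_matrix())
```

```text
T pivot [ 674.5 -184.5  119. ] [ 673.9 -184.3  121.9]
T hinge [ 659.3 -267.8  112. ] [ 659.7 -268.2  109.6]
T slot [ 580.2 -178.7  117. ] [ 579.5 -178.1  126.9]
T h1 [ 547.3 -176.2  117. ] [ 547.7 -177.1  103. ]
T ring [ 524.5 -174.8  117. ] [ 525.  -181.9   -0.1]
T h3 [ 501.6 -173.3  117. ] [ 498.8 -180.5   -3.5]
T knobtop [ 470.7 -171.5  151. ] [ 470.9 -171.3  154.7]
T pintip [ 584.  -178.4  123.5] [ 584.7 -179.   114.3]
T leafend [ 600.  -198.7  100. ] [ 599.8 -198.6  101.2]
T footA [ 619.5 -264.     8. ] [ 619.4 -263.8    9.2]
T footB [ 596.  -154.7    8. ] [ 595.8 -154.6    9.6]
T bottle [ 580.7 -301.2  111. ] [ 581.5 -303.5  100. ]
T tin [ 463.2 -254.5   22. ] [ 463.2 -254.5   22.3]
T loupe [596.1 -78.3  30. ] [596.5 -78.1  24.7]
S pivot [ 673.9 -182.4  119. ] [ 673.4 -180.5  120.1]
S hinge [ 656.1 -255.8  112. ] [ 658.8 -266.   106.5]
S pintip [ 577.6 -175.4  123.5] [ 577.9 -177.2  122.4]
S ring [ 523.5 -173.2  117. ] [ 524.2 -179.6  113.3]
S h1 [ 546.  -172.3  117. ] [ 564.3 -298.5   42.4]
S h3 [ 499.9 -170.2  117. ] [ 500.5 -177.4  112.7]
S knobtop [ 469.2 -173.2  151. ] [ 469.3 -174.7  150.2]
S bar_near_knob [ 481.  -161.3  117. ] [ 480.9 -160.   117.8]
S knobmid [ 468.3 -152.1  142. ] [ 468.8 -163.5  135.5]
[[ 1.   0.3 -0. ]
 [ 0.3 -1.   0. ]
 [ 0.  -0.  -1. ]]
```

```bash
cat > plan.py <<'E'
from h import *
np.set_printoptions(precision=1,suppress=True)
H=np.array([659.4,-267.2]); piv0=np.array([674.2,-183.8]); kn0=np.array([470,-172.3])
th=np.radians(-14.4); X=np.array([np.cos(th),np.sin(th)]); Y=np.array([-X[1],X[0]])
M=H-99.3*X+67.4*Y
def seat(P,L):  # pivot at 85 from H, L from P; solution on +y side
    d=np.linalg.norm(P-H); e=(P-H)/d; a=(85**2-L*L+d*d)/2/d; h=np.sqrt(85**2-a*a)
    n=np.array([e[1],-e[0]]); c=[H+a*e+s*h*n for s in(1,-1)]
    p=max(c,key=lambda q:(q-H)@Y); u=(P-p)/L; return p,u,p+205*u
E
python3 - <<'E'
from plan import *
print("M",M,"X",X, "piv-H",np.linalg.norm(piv0-H),"piv-M",np.linalg.norm(piv0-M))
for d in(-8,-4,-2,0,4,8):
    for L in (95,151):
        p,u,k=seat(M+d*X,L); print(d,L,"pin",M+d*X,"piv",p,"knob",k,"bar deg",np.degrees(np.arctan2(u[1],u[0])))
D=np.load("pics/top_0.npy")
for v in(100,150,200,250,300,340):
    print(v,[ (at_depth("top",u,v,D[v,u])*1e3).round() for u in (386,392,398)])
E
```

```text
M [ 580.  -177.2] X [ 1.  -0.2] piv-H 84.70301057223408 piv-M 94.4479153324665
-8 95 pin [ 572.2 -175.2] piv [ 667.  -182.5] knob [ 462.6 -166.8] bar deg 175.59108503349586
-8 151 pin [ 572.2 -175.2] piv [ 719.8 -207.4] knob [ 519.5 -163.7] bar deg 167.71306922273587
-4 95 pin [ 576.1 -176.2] piv [ 670.9 -183. ] knob [ 466.4 -168.4] bar deg 175.9260309145928
-4 151 pin [ 576.1 -176.2] piv [ 723.1 -210.9] knob [ 523.5 -163.8] bar deg 166.72854382902426
-2 95 pin [ 578.  -176.7] piv [ 672.8 -183.3] knob [ 468.3 -169.2] bar deg 176.05210811083097
-2 151 pin [ 578.  -176.7] piv [ 724.7 -212.8] knob [ 525.6 -163.8] bar deg 166.19257617962234
0 95 pin [ 580.  -177.2] piv [ 674.8 -183.6] knob [ 470.2 -169.8] bar deg 176.15041921466212
0 151 pin [ 580.  -177.2] piv [ 726.3 -214.7] knob [ 527.7 -163.8] bar deg 165.6263099811663
4 95 pin [ 583.9 -178.2] piv [ 678.7 -184.4] knob [ 474.1 -171. ] bar deg 176.26288127381414
4 151 pin [ 583.9 -178.2] piv [ 729.3 -218.8] knob [ 531.8 -163.7] bar deg 164.39917804382588
8 95 pin [ 587.7 -179.2] piv [ 682.5 -185.4] knob [ 478. -172.] bar deg 176.26115096400952
8 151 pin [ 587.7 -179.2] piv [ 732.2 -223.3] knob [ 536.1 -163.5] bar deg 163.0393732891535
100 [array([ 788., -352.,  125.]), array([ 788., -364.,  126.]), array([ 786., -374.,  133.])]
150 [array([ 709., -374.,   23.]), array([ 700., -374.,   70.]), array([ 691., -374.,  114.])]
200 [array([ 603., -372.,   12.]), array([ 599., -373.,   57.]), array([ 595., -373.,  100.])]
250 [array([ 495., -371.,    2.]), array([ 496., -373.,   43.]), array([ 497., -374.,   84.])]
300 [array([ 388., -369.,   -2.]), array([ 391., -374.,   28.]), array([ 397., -374.,   74.])]
340 [array([ 302., -367.,   -0.]), array([ 306., -374.,   24.]), array([ 301., -393.,    1.])]
```

```bash
python3 -m handwheel '[{"tx":18,"ty":-14},{"tx":36,"ty":-29},{"tx":36,"ty":-29},{"tx":36,"ty":-29},{"tx":36,"ty":-29},{"tx":36,"ty":-29},{"tx":36,"ty":-29},{"tx":36,"ty":-29},{"tx":36,"ty":-29},{"tx":36,"ty":-29},{"tx":36,"ty":-29},{"tx":16,"ty":-12}]' 40 40
python3 -m handwheel '[{"roll":0.093},{"roll":0.093},{"roll":0.093},{"roll":0.093},{},{},{}]'
python3 -c "
from h import *
o=ctrl.get_obs();print(o);print(R.from_rotvec(o['tool_rot']).as_matrix().round(3))"
```

```text
{'t': 0.1, 'q': array([-1.37699431e+00,  5.33120300e-02,  1.61415901e+00,  1.78364183e-06,
        1.47598456e+00, -1.19008021e-01]), 'dq': array([ 0.00111723, -0.0047426 , -0.00215065, -0.00055582, -0.00159461,
       -0.0030095 ]), 'effort': array([ 6.74830244e-04, -3.94902706e+01, -3.71362174e+01,  9.58976898e-08,
        3.91581387e-03,  9.20476026e-06]), 'tool_pos': array([ 0.19222089, -0.59411797,  0.23017143]), 'tool_rot': array([-3.10140633e+00, -4.89069724e-01,  1.06559384e-04]), 'contact_force': array([ 0.22633116,  0.84120176, -0.52855807]), 'wrist_torque': array([0.01016632, 0.01171158, 0.05622351]), 'grip_force': 0.0, 'opening': 0.08543700875152566}
[[ 0.951  0.308 -0.   ]
 [ 0.308 -0.951  0.002]
 [ 0.    -0.002 -1.   ]]$[0]: bad value
$[0]: bad value
```

```bash
python3 -m handwheel '[{"tx":18,"ty":-14,"tz":0,"roll":0},{"tx":30,"ty":-24,"tz":0,"roll":0}]' 40 40; python3 -m handwheel --help | head -30
```

```text
t: 0.27
tool_pos: [0.225, -0.5447, 0.2304]
tool_rot: [-3.104, -0.483, 0.001]
contact_force: [1.2, 0.7, 1.3]
opening: 0.0639
grip_force: 0.0invalid input: not JSON, or not a number
```

```bash
python3 -m handwheel '[{"tx":36,"ty":-29,"tz":0,"roll":0},{"tx":36,"ty":-29,"tz":0,"roll":0},{"tx":36,"ty":-29,"tz":0,"roll":0},{"tx":36,"ty":-29,"tz":0,"roll":0},{"tx":36,"ty":-29,"tz":0,"roll":0},{"tx":36,"ty":-29,"tz":0,"roll":0},{"tx":36,"ty":-29,"tz":0,"roll":0},{"tx":36,"ty":-29,"tz":0,"roll":0},{"tx":36,"ty":-29,"tz":0,"roll":0},{"tx":15,"ty":-12,"tz":0,"roll":0},{"tx":7,"ty":-5,"tz":0,"roll":0}]'
python3 -m handwheel '[{"tx":0,"ty":0,"tz":0,"roll":0.093},{"tx":0,"ty":0,"tz":0,"roll":0.093},{"tx":0,"ty":0,"tz":0,"roll":0.093},{"tx":0,"ty":0,"tz":0,"roll":0.093},{"tx":0,"ty":0,"tz":0,"roll":0},{"tx":0,"ty":0,"tz":0,"roll":0},{"tx":0,"ty":0,"tz":0,"roll":0}]'
python3 -c "
from h import *
o=ctrl.get_obs();print(R.from_rotvec(o['tool_rot']).as_matrix().round(3),o['contact_force'])"
```

```text
t: 1.18
tool_pos: [0.4484, -0.2044, 0.2309]
tool_rot: [-3.101, -0.495, 0.0]
contact_force: [0.3, 0.4, -0.6]
opening: 0.0401
grip_force: 0.0
t: 1.77
tool_pos: [0.4472, -0.2075, 0.2311]
tool_rot: [-3.14, 0.091, 0.001]
contact_force: [0.3, 0.0, 0.8]
opening: 0.0399
grip_force: 0.0
[[ 0.998 -0.058 -0.   ]
 [-0.058 -0.998  0.   ]
 [-0.    -0.    -1.   ]] [0.28881622 0.02525372 0.77730892]
```

```bash
python3 -m handwheel '[{"tx":11,"ty":-18,"tz":10,"roll":0},{"tx":10,"ty":-18,"tz":16,"roll":0},{"tx":0,"ty":0,"tz":20,"roll":0},{"tx":0,"ty":0,"tz":20,"roll":0},{"tx":0,"ty":0,"tz":20,"roll":0},{"tx":0,"ty":0,"tz":12,"roll":0},{"tx":0,"ty":0,"tz":6,"roll":0},{"tx":0,"ty":0,"tz":0,"roll":0},{"tx":0,"ty":0,"tz":0,"roll":0}]'
python3 - <<'E'
from h import *
snap("1")
a=cv2.imread("pics/top_1.png")[170:290,240:340]; b=cv2.imread("pics/side_1.png")[140:240,290:390]
cv2.imwrite("pics/c1.png",np.hstack([cv2.resize(a,(400,480),interpolation=2),cv2.resize(b,(400,400),interpolation=2)[:400]]) if 0 else np.hstack([cv2.resize(a,(400,480),interpolation=2),cv2.resize(b,(400,480),interpolation=2)]))
E
```

```text
t: 2.52
tool_pos: [0.4709, -0.1727, 0.1279]
tool_rot: [3.14, -0.093, 0.001]
contact_force: [0.7, -0.1, -0.1]
opening: 0.0397
grip_force: 0.0
```

View pics/c1.png

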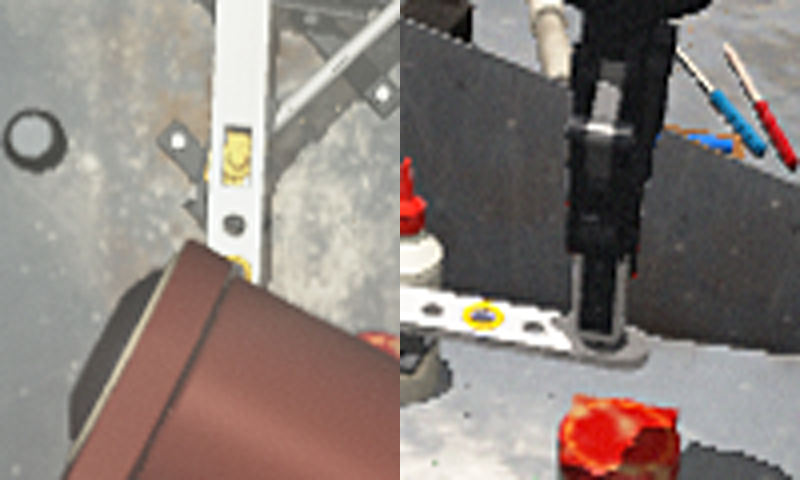

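The side crop shows the knob (about (600,290) in the crop) centred between the fingers, whose tips are just above the bar. I'll close on it.

```bash
python3 -m handwheel '[{"tx":0,"ty":0,"tz":0,"roll":0},{"tx":0,"ty":0,"tz":0,"roll":0},{"tx":0,"ty":0,"tz":0,"roll":0},{"tx":0,"ty":0,"tz":0,"roll":0},{"tx":0,"ty":0,"tz":0,"roll":0},{"tx":0,"ty":0,"tz":0,"roll":0}]' 10 40
```

```text
t: 3.12
tool_pos: [0.4711, -0.1728, 0.1282]
tool_rot: [3.139, -0.093, 0.002]
contact_force: [0.2, 0.1, 4.8]
opening: 0.0149
grip_force: 39.0
```

```bash
python3 -m handwheel '[{"tx":0.8,"ty":0,"tz":-3,"roll":0},{"tx":1.0,"ty":0,"tz":-5,"roll":0},{"tx":1.2,"ty":0,"tz":-6,"roll":0},{"tx":1.3,"ty":0,"tz":-6,"roll":0},{"tx":1.3,"ty":0,"tz":-6,"roll":0},{"tx":1.4,"ty":0,"tz":-6,"roll":0},{"tx":0.5,"ty":0,"tz":-3,"roll":0},{"tx":0,"ty":0,"tz":0,"roll":0},{"tx":0,"ty":0,"tz":0,"roll":0}]'
python3 - <<'E'
from h import *
print(ctrl.get_obs()["contact_force"])
snap("2")
a=cv2.imread("pics/top_2.png")[140:290,240:365]; b=cv2.imread("pics/side_2.png")[140:260,210:360]
cv2.imwrite("pics/c2.png",np.hstack([cv2.resize(a,(375,450),interpolation=2),cv2.resize(b,(425,450),interpolation=2)]))
E
```

```text
t: 3.87
tool_pos: [0.4783, -0.1729, 0.1626]
tool_rot: [3.14, -0.093, 0.001]
contact_force: [0.7, -0.1, -2.6]
opening: 0.0141
grip_force: 39.0
[ 0.68667614 -0.10251416 -2.60655317]
```

View pics/c2.png

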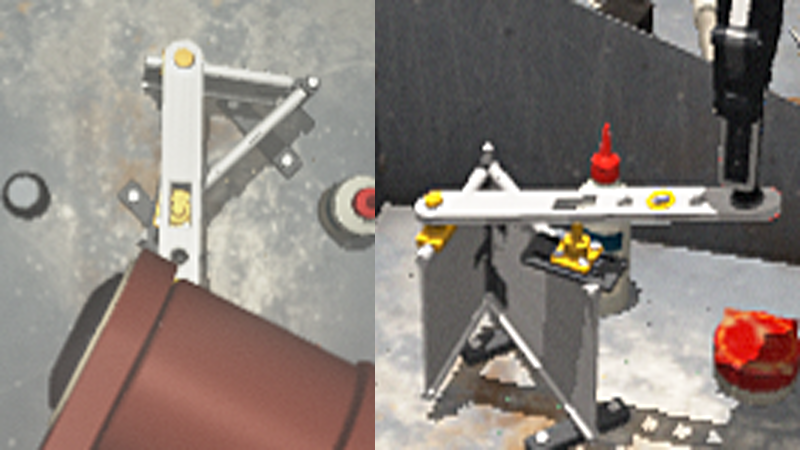

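The bar is clear of the pin: in the crop the whole brass pin, tip at about (574,226), stands below the bar's edge. Next I measure the pin from the side image and swing the wing.

```bash
python3 - <<'E'
from plan import *
a=cv2.imread("pics/side_2.png"); h=cv2.cvtColor(a,cv2.COLOR_BGR2HSV)
for v in range(194,214):
    u=[x for x in range(262,300) if 15<h[v,x,0]<35 and h[v,x,1]>120 and h[v,x,2]>70]
    if u: print(v,min(u),max(u),np.mean(u), at_h("side",np.mean(u),v,.1235)*1e3)
E
python3 -m handwheel '[{"tx":3,"ty":-0.6,"tz":0,"roll":0.015},{"tx":5.4,"ty":-1.1,"tz":0,"roll":0.018},{"tx":5.4,"ty":-1.2,"tz":0,"roll":0.018},{"tx":5.3,"ty":-1.3,"tz":0,"roll":0.018},{"tx":5.3,"ty":-1.4,"tz":0,"roll":0.018},{"tx":5.3,"ty":-1.5,"tz":0,"roll":0.018},{"tx":5.2,"ty":-1.6,"tz":0,"roll":0.018},{"tx":5.2,"ty":-1.7,"tz":0,"roll":0.018},{"tx":5.2,"ty":-1.8,"tz":0,"roll":0.018},{"tx":5.1,"ty":-1.9,"tz":0,"roll":0.018},{"tx":2.6,"ty":-1,"tz":0,"roll":0.003},{"tx":0,"ty":0,"tz":0,"roll":0}]'
python3 -m handwheel '[{"tx":0,"ty":0,"tz":0,"roll":0},{"tx":0,"ty":0,"tz":0,"roll":0}]'
python3 - <<'E'
from h import *
print(ctrl.get_obs()["contact_force"])
snap("3")
a=cv2.imread("pics/top_3.png")[140:260,260:360]; b=cv2.imread("pics/side_3.png")[140:260,210:360]
cv2.imwrite("pics/c3.png",np.hstack([cv2.resize(a,(375,450),interpolation=2),cv2.resize(b,(425,450),interpolation=2)]))
E
```

```text
200 279 282 280.5 [ 577.8 -170.2  123.5]
201 279 282 280.5 [ 577.1 -166.7  123.5]
202 278 284 281.0 [ 575.6 -163.4  123.5]
203 277 285 281.0 [ 574.9 -160.   123.5]
204 275 285 280.0 [ 575.9 -156.2  123.5]
205 274 285 279.5 [ 576.1 -152.6  123.5]
206 274 290 281.6875 [ 571.7 -150.1  123.5]
207 277 289 283.0 [ 568.8 -147.2  123.5]
208 272 288 280.26666666666665 [ 572.8 -142.9  123.5]
209 272 287 278.6923076923077 [ 574.8 -138.9  123.5]
210 273 286 277.9 [ 575.4 -135.4  123.5]
211 278 285 281.5 [ 568.7 -133.5  123.5]
212 282 284 283.0 [ 565.6 -130.8  123.5]
t: 4.97
tool_pos: [0.5338, -0.1659, 0.1624]
tool_rot: [3.119, -0.376, 0.002]
contact_force: [1.2, -0.5, -2.1]
opening: 0.0149
grip_force: 39.1
t: 5.13
tool_pos: [0.5333, -0.1659, 0.1625]
tool_rot: [3.119, -0.375, 0.003]
contact_force: [1.7, -0.5, -2.0]
opening: 0.0148
grip_force: 39.0
[ 1.65980791 -0.50046633 -2.01554257]
```

View pics/c3.png

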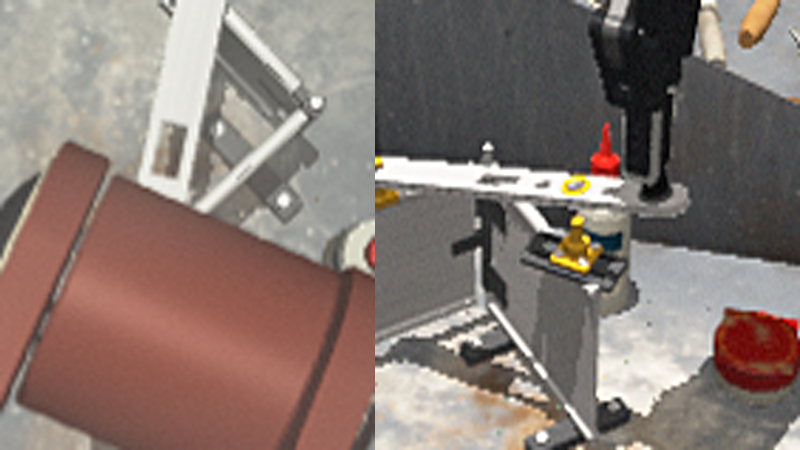

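The pin is now in full view with its tip at about (578,218) in the crop, and the ring hole (577,185) hangs above it. I'll locate both more exactly.

Run:
```python
from plan import *
a=cv2.imread("pics/side_3.png"); h=cv2.cvtColor(a,cv2.COLOR_BGR2HSV); D=np.load("pics/side_3.npy")
for v in range(186,214):
    u=[x for x in range(265,300) if 12<h[v,x,0]<38 and h[v,x,1]>90 and h[v,x,2]>50]
    if u: 
        x=int(np.mean(u)); print(v,min(u),max(u),np.mean(u), at_depth("side",np.mean(u),v,D[v,x])*1e3)
for d in range(-8,9,2): print(d, [proj("side",np.r_[M+d*X,z]/1e3) for z in(123.5,112)])
```

```text
186 279 284 281.5 [ 614.6 -373.6   40.8]
187 279 283 281.0 [ 579.7 -182.2  143.2]
188 277 285 281.0 [ 579.8 -183.3  140.6]
189 276 285 280.5 [ 580.2 -180.8  139.8]
190 276 284 280.14285714285717 [ 581.5 -184.1  135.9]
191 277 283 280.0 [ 578.8 -169.1  142.2]
197 280 282 281.0 [ 600.4 -294.9   57.9]
198 279 283 281.0 [ 579.  -180.8  121.6]
199 279 283 281.0 [ 577.8 -174.5  123.1]
200 279 282 280.5 [ 578.6 -174.5  121. ]
201 279 282 280.5 [ 578.5 -174.3  119.1]
202 278 284 281.0 [ 577.8 -175.2  116.6]
203 277 285 281.0 [ 577.7 -174.9  114.7]
204 275 285 280.0 [ 579.1 -172.8  113.6]
205 275 285 280.0 [ 579.5 -175.5  109.9]
206 274 290 281.6875 [ 575.5 -170.5  111.2]
207 272 289 282.2142857142857 [ 574.5 -170.7  109.2]
208 272 288 280.375 [ 577.7 -169.9  107.1]
209 272 287 278.6923076923077 [ 580.8 -170.1  104.5]
210 272 286 278.0 [ 581.4 -166.9  104.2]
211 277 285 281.0 [ 575.3 -163.9  104.7]
212 281 285 283.0 [ 571.3 -162.   104.2]
-8 [array([284.1, 199. ]), array([284. , 204.5])]
-6 [array([283.1, 198.7]), array([283. , 204.3])]
-4 [array([282.1, 198.5]), array([282., 204.])]
-2 [array([281.1, 198.2]), array([281. , 203.8])]
0 [array([280.1, 198. ]), array([280. , 203.5])]
2 [array([279.1, 197.7]), array([279. , 203.2])]
4 [array([278.1, 197.4]), array([278., 203.])]
6 [array([277.1, 197.2]), array([277. , 202.7])]
8 [array([276.1, 196.9]), array([276. , 202.5])]
```

```bash
python3 -m handwheel '[{"tx":-0.8,"ty":0,"tz":3,"roll":0},{"tx":-1.3,"ty":0,"tz":5,"roll":0},{"tx":-1.4,"ty":0,"tz":5,"roll":0},{"tx":-0.9,"ty":0,"tz":3.3,"roll":0},{"tx":0,"ty":0,"tz":0,"roll":0},{"tx":0,"ty":0,"tz":0,"roll":0},{"tx":0,"ty":0,"tz":0,"roll":0}]'
python3 -m handwheel '[{"tx":-0.2,"ty":0,"tz":1,"roll":0},{"tx":-0.2,"ty":0,"tz":1,"roll":0},{"tx":0,"ty":0,"tz":0,"roll":0},{"tx":0,"ty":0,"tz":0,"roll":0}]'
python3 -m handwheel '[{"tx":-0.2,"ty":0,"tz":1,"roll":0},{"tx":0,"ty":0,"tz":0,"roll":0},{"tx":0,"ty":0,"tz":0,"roll":0}]'
python3 -c "
from h import *
o=ctrl.get_obs();print(R.from_rotvec(o['tool_rot']).as_matrix().round(3),o['wrist_torque'])"
```

```text
t: 5.82
tool_pos: [0.5285, -0.1647, 0.1463]
tool_rot: [3.119, -0.375, 0.0]
contact_force: [-0.5, 0.2, 1.3]
opening: 0.0147
grip_force: 39.2
t: 6.15
tool_pos: [0.5283, -0.1646, 0.1446]
tool_rot: [3.119, -0.375, 0.001]
contact_force: [-1.9, 0.1, 4.6]
opening: 0.0145
grip_force: 39.6
t: 6.4
tool_pos: [0.5283, -0.1646, 0.1441]
tool_rot: [3.119, -0.375, 0.002]
contact_force: [-2.9, 0.3, 5.6]
opening: 0.0145
grip_force: 39.9
[[ 0.972 -0.237  0.001]
 [-0.237 -0.972 -0.   ]
 [ 0.001  0.    -1.   ]] [ 0.05267504  0.13171033 -0.05595729]
```

Run:
```python
from plan import *
im=optics.get_image("side")[0]; cv2.imwrite("pics/side_4.png",im[:,:,::-1])
for f,(v0,v1,u0,u1) in (("3",(182,195,268,294)),("4",(186,201,268,294)),("3",(195,206,272,290))):
    a=cv2.imread(f"pics/side_{f}.png").astype(int)[v0:v1,u0:u1]
    y=np.clip((a[:,:,2]+a[:,:,1])/2-a[:,:,0],0,None).astype(int)
    print(f,v0,u0); print(y)
    m=y>40; vv,uu=np.nonzero(m); print("ext",uu.min()+u0,uu.max()+u0,vv.min()+v0,vv.max()+v0)
t=np.array([.5333,-.1659]); ub=np.array([.971,-.238]); 
print(proj("side",np.r_[t+ub*.0490,.112+.0254+.005]))
print(proj("side",np.r_[np.array([.5283,-.1646])+ub*(.0540-.0023+.0004),.112+.0113+.005]))
```

```text
3 182 268
[[  0   0   1   1   0   0   4   0   2   0   2   0   2   2   5   0   0   0
   88 109 120 117 107 110 116 117]
 [  0   0   0   1   3   0   2   2   0   0   0   1   1   0   0   2   0   0
   39 108 108 118 116 113 112 113]
 [  0   0   0   0   0   1   0   0   1   3   2   0   0   0   0   0   0   0
   55  81  86 104 122 120 116 107]
 [  6   5   7   6   7   5   2   4   3   2   0   0   0   0   0   0   0   0
   51  83  65  52  53  58  74  72]
 [  0   0   0   0   0   0   0   0   0   0   0  34  66  68  66  72  41   2
   27  54  60  63  65  56  60  63]
 [  0   0   0   2   2   3   0   0   0   0  29 112 169 213 215 241  54   0
    0   0   7   7   4  23  30  31]
 [  9   9   6   8   6   3   0   0  39 253 250 125  74  72  58  76 239 184
    0   0   0   0   0   0   0   0]
 [  4  10   4  10   3   0   0   0 166 209   0   0   0   0   0   0 218 246
    1   0   1   3   2   0   0   0]
 [ 10  11   5   0   1   1   0  25 229 231  62  39  41  87 167 250 240  40
    0   0   2   4  10   7   7   7]
 [  0   0   0   0   0   0   0   0  74 177 248 255 255 229 172  71   0   0
    0   1   2   5   5   9   8   6]

[... 2197 characters left out ...]
 2   0   2  45  84  60  20  12  20  21  19  20  23]
 [  3   0   0   0   4   0   0 108 204 205 224 114   7  16  18  24  24  22]
 [  3   1   0   0   0   0   0 161 203 205 206  67  10  17  15  16  16  19]
 [  2   0   0   3   0   0   0  41  63  70  76  25  16  15  20  18  19  18]
 [  0   0   0   0   0   8   0  46  87  91  86  13   0   0  15  19  19  18]
 [  3   4   0   0   0  22  62  75  85  87  83  70  56   0   0   0   0   4]
 [  0   0   0   0  38  99 107  83  79  83  70 196 192 154   0   0   0   0]
 [  0   0   0  38 103 128 106  95  86  83  92 101 198 161   0   0   0   0]
 [  0   0  23 113  92  95 112 116 115 116 118 111  97  85   7   0   4  13]]
ext 275 285 197 205
[279.8 188.5]
[280.7 195.7]
```

Compared in the same camera, the pin sits about 1.5 mm further along world +x than the hole, so the bar is on the tip. I'll raise slightly, shift and feel again.

```bash
python3 -m handwheel '[{"tx":0.2,"ty":0,"tz":-1.5,"roll":0},{"tx":0.2,"ty":0,"tz":-1.5,"roll":0},{"tx":1.65,"ty":-0.4,"tz":0,"roll":0},{"tx":0,"ty":0,"tz":0,"roll":0},{"tx":0,"ty":0,"tz":0,"roll":0}]'
python3 -m handwheel '[{"tx":-0.2,"ty":0,"tz":1,"roll":0},{"tx":-0.2,"ty":0,"tz":1,"roll":0},{"tx":-0.1,"ty":0,"tz":0.5,"roll":0},{"tx":0,"ty":0,"tz":0,"roll":0},{"tx":0,"ty":0,"tz":0,"roll":0}]'
python3 -m handwheel '[{"tx":-0.1,"ty":0,"tz":0.7,"roll":0},{"tx":0,"ty":0,"tz":0,"roll":0},{"tx":0,"ty":0,"tz":0,"roll":0}]'
```

```text
t: 6.87
tool_pos: [0.5299, -0.1644, 0.1456]
tool_rot: [-3.119, 0.375, 0.001]
contact_force: [-1.1, 0.1, 0.8]
opening: 0.0143
grip_force: 39.3
t: 7.28
tool_pos: [0.5294, -0.1645, 0.1433]
tool_rot: [3.119, -0.375, -0.001]
contact_force: [-0.4, -0.6, -0.8]
opening: 0.0145
grip_force: 39.2
t: 7.53
tool_pos: [0.5293, -0.1644, 0.1428]
tool_rot: [3.119, -0.375, -0.0]
contact_force: [-0.3, -0.5, 0.2]
opening: 0.0142
grip_force: 39.2
```

```bash
python3 -m handwheel '[{"tx":-0.15,"ty":0,"tz":0.8,"roll":0},{"tx":-0.15,"ty":0,"tz":0.8,"roll":0},{"tx":0,"ty":0,"tz":0,"roll":0}]'; python3 -m handwheel '[{"tx":-0.15,"ty":0,"tz":0.8,"roll":0},{"tx":-0.15,"ty":0,"tz":0.8,"roll":0},{"tx":0,"ty":0,"tz":0,"roll":0}]'
```

```text
t: 7.78
tool_pos: [0.5292, -0.1644, 0.1412]
tool_rot: [3.119, -0.375, 0.0]
contact_force: [-0.9, -1.7, 0.9]
opening: 0.014
grip_force: 39.3
t: 8.03
tool_pos: [0.5288, -0.1642, 0.1394]
tool_rot: [3.119, -0.375, 0.0]
contact_force: [-1.1, -0.6, 0.7]
opening: 0.0143
grip_force: 39.2
```

```bash
python3 -m handwheel '[{"tx":-0.15,"ty":0,"tz":0.9,"roll":0},{"tx":-0.15,"ty":0,"tz":0.9,"roll":0},{"tx":-0.15,"ty":0,"tz":0.9,"roll":0},{"tx":0,"ty":0,"tz":0,"roll":0}]'; python3 -m handwheel '[{"tx":-0.15,"ty":0,"tz":0.9,"roll":0},{"tx":-0.15,"ty":0,"tz":0.9,"roll":0},{"tx":0,"ty":0,"tz":0,"roll":0}]';  python3 -m handwheel '[{"tx":-0.15,"ty":0,"tz":0.9,"roll":0},{"tx":-0.15,"ty":0,"tz":0.9,"roll":0},{"tx":0,"ty":0,"tz":0,"roll":0}]'
```

```text
t: 8.37
tool_pos: [0.5283, -0.164, 0.1366]
tool_rot: [-3.119, 0.375, 0.0]
contact_force: [-0.9, -0.5, 0.8]
opening: 0.0145
grip_force: 39.2
t: 8.62
tool_pos: [0.528, -0.164, 0.1349]
tool_rot: [-3.119, 0.375, 0.0]
contact_force: [-0.9, -1.1, 1.4]
opening: 0.0147
grip_force: 39.2
t: 8.87
tool_pos: [0.5277, -0.1639, 0.133]
tool_rot: [-3.119, 0.375, 0.0]
contact_force: [-0.6, -0.4, 0.3]
opening: 0.0142
grip_force: 39.2
```

```bash
python3 -m handwheel '[{"tx":-0.12,"ty":0,"tz":0.9,"roll":0},{"tx":-0.12,"ty":0,"tz":0.9,"roll":0},{"tx":0,"ty":0,"tz":0,"roll":0}]'; python3 -m handwheel '[{"tx":-0.12,"ty":0,"tz":0.8,"roll":0},{"tx":-0.12,"ty":0,"tz":0.8,"roll":0},{"tx":0,"ty":0,"tz":0,"roll":0}]';  python3 -m handwheel '[{"tx":-0.1,"ty":0,"tz":0.6,"roll":0},{"tx":0,"ty":0,"tz":0,"roll":0},{"tx":0,"ty":0,"tz":0,"roll":0}]'
```

```text
t: 9.12
tool_pos: [0.5275, -0.1638, 0.1313]
tool_rot: [-3.119, 0.375, 0.0]
contact_force: [-1.8, -0.5, 0.7]
opening: 0.0145
grip_force: 39.2
t: 9.37
tool_pos: [0.5272, -0.1637, 0.1296]
tool_rot: [-3.119, 0.375, 0.0]
contact_force: [-0.4, -0.7, 0.4]
opening: 0.0144
grip_force: 39.2
t: 9.62
tool_pos: [0.5272, -0.1637, 0.1292]
tool_rot: [-3.119, 0.375, 0.0]
contact_force: [-1.2, 0.9, -0.1]
opening: 0.0142
grip_force: 39.2
```

```bash
python3 -m handwheel '[{"tx":-0.1,"ty":0,"tz":0.6,"roll":0},{"tx":0,"ty":0,"tz":0,"roll":0},{"tx":0,"ty":0,"tz":0,"roll":0}]'; python3 -m handwheel '[{"tx":-0.1,"ty":0,"tz":0.5,"roll":0},{"tx":0,"ty":0,"tz":0,"roll":0},{"tx":0,"ty":0,"tz":0,"roll":0}]'
```

```text
t: 9.87
tool_pos: [0.5272, -0.1638, 0.129]
tool_rot: [-3.119, 0.375, -0.0]
contact_force: [-2.8, 0.4, 3.0]
opening: 0.0145
grip_force: 39.3
t: 10.12
tool_pos: [0.5272, -0.1638, 0.129]
tool_rot: [3.119, -0.375, 0.0]
contact_force: [-3.8, 1.4, 5.1]
opening: 0.0144
grip_force: 39.6
```

It stopped at about 129 mm, which is roughly the seated height. I'll take the load off, release, rise and look.

```bash
python3 -m handwheel '[{"tx":0.2,"ty":0,"tz":-0.6,"roll":0},{"tx":0,"ty":0,"tz":-0.3,"roll":0},{"tx":0,"ty":0,"tz":0,"roll":0}]'; python3 -m handwheel '[{"tx":0,"ty":0,"tz":0,"roll":0},{"tx":0,"ty":0,"tz":0,"roll":0},{"tx":0,"ty":0,"tz":0,"roll":0},{"tx":0,"ty":0,"tz":0,"roll":0},{"tx":0,"ty":0,"tz":0,"roll":0},{"tx":0,"ty":0,"tz":0,"roll":0}]' 44;  python3 -m handwheel '[{"tx":0,"ty":0,"tz":-5,"roll":0},{"tx":0,"ty":0,"tz":-12,"roll":0},{"tx":0,"ty":0,"tz":-25,"roll":0},{"tx":0,"ty":0,"tz":-30,"roll":0},{"tx":-20,"ty":0,"tz":-30,"roll":0},{"tx":-30,"ty":0,"tz":-20,"roll":0},{"tx":-35,"ty":0,"tz":0,"roll":0},{"tx":-35,"ty":0,"tz":0,"roll":0},{"tx":-25,"ty":0,"tz":0,"roll":0},{"tx":0,"ty":0,"tz":0,"roll":0},{"tx":0,"ty":0,"tz":0,"roll":0},{"tx":0,"ty":0,"tz":0,"roll":0}]'
python3 - <<'E'
from h import *
snap("5")
a=cv2.imread("pics/top_5.png")[140:290,240:380]; b=cv2.imread("pics/side_5.png")[150:270,210:360]
cv2.imwrite("pics/c5.png",np.hstack([cv2.resize(a,(375,450),interpolation=2),cv2.resize(b,(425,450),interpolation=2)]))
D=np.load("pics/side_5.npy")
h=np.load("pics/top_5.npy")
E
```

```text
t: 10.37
tool_pos: [0.5273, -0.1638, 0.129]
tool_rot: [3.119, -0.375, 0.0]
contact_force: [-0.6, 0.5, 2.6]
opening: 0.0144
grip_force: 39.4
t: 10.87
tool_pos: [0.5272, -0.1638, 0.129]
tool_rot: [-3.119, 0.375, 0.0]
contact_force: [-0.2, -0.1, 0.1]
opening: 0.0441
grip_force: 0.0
t: 11.87
tool_pos: [0.387, -0.1298, 0.2523]
tool_rot: [3.118, -0.375, 0.003]
contact_force: [0.0, 0.3, 0.0]
opening: 0.0436
grip_force: 0.0
```

View pics/c5.png

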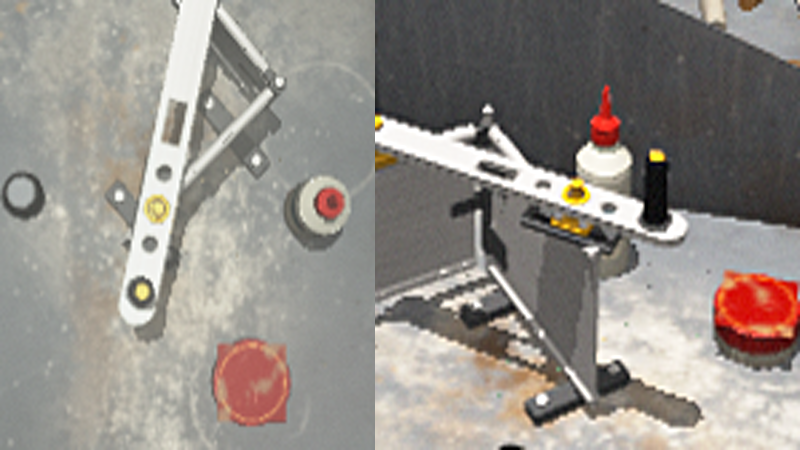

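The pin stands up through the yellow-ringed hole (side crop (577,186)) and the bystanders are unmoved. I'll check that the bar lies level at full depth.

Run:
```python
from plan import *
D={i:np.load(f"pics/side_{i}.npy") for i in(0,5)}
def bar(i,pts):
    for u,v in pts:
        q=np.array([at_depth("side",x,y,D[i][y,x])*1e3 for x in(u-1,u,u+1) for y in(v-1,v,v+1)]); print(i,(u,v),np.median(q,0))
bar(0,[(250,196),(265,199),(290,204),(334,209)])
bar(5,[(225,188),(236,190),(275,200),(300,207),(313,212)])
```

```text
0 (250, 196) [ 637.2 -183.2  116.8]
0 (265, 199) [ 608.2 -179.6  116.4]
0 (290, 204) [ 560.7 -171.5  116.7]
0 (334, 209) [ 482.2 -170.1  117.1]
5 (225, 188) [ 690.9 -204.2  116.6]
5 (236, 190) [ 668.1 -201.1  116.4]
5 (275, 200) [ 589.9 -180.7  116.3]
5 (300, 207) [ 541.7 -165.7  116.4]
5 (313, 212) [ 516.6 -153.   116.2]
```

The bar is level at 116.2–116.6 mm on its top face (nominal 117), the same as when it sat on the shoulder at the start, so it is fully seated.

```bash
python3 -c "
from station import ctrl
print(ctrl.finish_job())"
```

```text
the job is handed in; nothing more can be done
None
```

The yellow-ringed hole is over the pin and the bar lies level on the shoulder with the gripper clear; the flux bottle, tin and loupe were not disturbed, and the job was handed in at about 12 s.

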